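# Put the reagent bottles away in their colour-coded spill trays

### The arm

A 6-joint arm with a two-finger parallel gripper is mounted at the origin on the work surface. World frame = base frame: x ahead of the robot, y to its left, z up, the work surface at z = 0. Lengths are in m, angles in degrees, forces in N, time in s.
With the tool pointing down it reaches from about 0.3 to 0.75 m from the base axis. Payload 8.5 kg.
Tool frame: the origin (TCP) lies between the finger pads; the fingertips stand ahead of it and the grasp point (between the pads) lies 8 mm behind it (env.tcp_to_tips is the z of the fingertips in the tool frame, in m); z points along the fingers, x is the direction in which the jaws open and shut, and the axes are right-handed (so a half turn about z gives the same grasp; the last joint's range is limited). The gripper opens to 85 mm and grips with 20 to 120 N. Pads are 22 mm wide; open, the fingers measure 114 mm over their backs; the gripper's body (76 mm by 85 mm) begins 54 mm behind the grasp point. The pads swing forward as they close: fully open they stand 13 mm farther back than shut.
Start: joints at [-12.336, 21.807, 74.336, -0, 83.858, -12.336], TCP at [0.55, 0, 0.242] pointing down, gripper open.
Joint ranges: [-178.18, 178.18], [-50.72, 133.34], [12.68, 142.11], [-81.47, 261.47], [9.98, 163.14], [-165.26, 165.26]. Speed limits (degrees/s): [136.94, 136.94, 180, 180, 180, 180].

### API

Orientations are given as a 3x3 rotation matrix whose columns are the frame's x, y, z axes.
In Python, from rig import observe, viewer, env gives the robot as it stands.
- The arm moves only by the tool jog_arm, never from a script. Its arguments are lists of equal length, an entry for each row: "dr": the turn, a rotation vector about the tool's x, y, z in rad, a list of three; "slide": the shift along the tool's x, y, z in m, a list of three; "gripper": the opening, from -1 (shut) to 1 (fully open), so that 0 is half open. In form: {"dr": [[rx, ry, rz], ...], "slide": [[dx, dy, dz], ...], "gripper": [gripper, ...]}. A call has exactly 10 rows; each row shifts and turns the commanded pose from where the row before left it, along the tool's axes as they then stand; what a row does not reach is not made up. A row lasts 1/10 s, in which the tool goes at most 50 mm and 8.59 degrees, less where a joint would pass 70% of its speed; a pose out of reach is approached as far as the arm can. A call is refused whole if a number of a shift passes 0.05 or a number of a turn 0.15, either way. A call with a gripper value outside its range is refused whole. The fingers move at their own pace and stop on an object; "force" is the grip in N (left out, the last holds). Time passes only in rows, so rows that do not move let the fingers close, or fill a call up. It gives the time, the measured TCP pose, the force and the opening at its end, in the units of the state.
- observe(): the state, without advancing time (a new reading comes with each control period).
- viewer.get_image(name): name is "scene" or "side" or "wrist"; returns a dict with "pixels" (480x640x3 uint8, blue, green, red), "camera_matrix" (3x3 intrinsics, pixels), "dist_coeffs" ([k1, k2, p1, p2, k3] as OpenCV has them; the pictures are not rectified), "R" (3x3) and "t" (3): a world point X has camera coordinates R X + t. Camera axes: x right, y down, z forward; pixel columns grow to the right and rows downward; lengths in m; the calibration is good to about 2 mm. A picture is of the moment at which its call begins. There is no depth.
- env.close_job(): hands the job in, once; it reports no verdict.
The state is a dict: "time_s": time; "q": joint angles; "qvel": joint speeds; "joint_efforts": joint torques, N m; "position": TCP position; "tool_rot": TCP orientation; "ft_force": force on the tool from outside, world axes, zero at the start; "wrist_torque": the same for the moment, N m; "grip_width": finger opening in m.
Only numpy, scipy, OpenCV 4.12 (cv2) and the standard library are available. Lean on these libraries where they do the work, as an engineer would, in place of code of your own. Each camera call takes 0.05 s, during which the arm holds its last target.

### The job

Tidy the bench after the practical: put each of the five reagent bottles into the spill tray of the same colour as its screw cap (two blue, two red, one yellow), setting each one down gently so that all of them stand upright on the tray floors, released. Leave the glass beaker and the conical flask where they are.

Things in the scene. Friction and masses are not known exactly. Their poses are not given: they have to be found in the camera images.
- white_jar: Squat white plastic jar with a wide blue screw cap, loose, standing upright on the bench. Round straight-walled body 56 mm in diameter up to 62 mm, then a short shoulder; cap 50 mm in diameter, 22 mm high; 96 mm tall overall, 0.1 to 0.35 kg. A paper band (no lettering) round the lower body. Origin at the centre of its underside, z up along the bottle. It can be gripped across the body from above.
- clear_bottle: Slim clear-glass bottle with a blue screw cap, loose, standing upright on the bench. Round straight-walled body 48 mm in diameter up to 86 mm, then a short shoulder; cap 34 mm in diameter, 22 mm high; 120 mm tall overall, 0.1 to 0.35 kg. A paper band (no lettering) round the lower body. Origin at the centre of its underside, z up along the bottle. It can be gripped across the body from above.
- amber_bottle: Brown amber-glass bottle with a red screw cap, loose, standing upright on the bench. Round straight-walled body 52 mm in diameter up to 82 mm, then a short shoulder; cap 36 mm in diameter, 22 mm high; 116 mm tall overall, 0.1 to 0.35 kg. A paper band (no lettering) round the lower body. Origin at the centre of its underside, z up along the bottle. It can be gripped across the body from above.
- white_bottle: Slim white plastic bottle with a red screw cap, loose, standing upright on the bench. Round straight-walled body 48 mm in diameter up to 74 mm, then a short shoulder; cap 32 mm in diameter, 22 mm high; 108 mm tall overall, 0.1 to 0.35 kg. A paper band (no lettering) round the lower body. Origin at the centre of its underside, z up along the bottle. It can be gripped across the body from above.
- grey_bottle: Grey plastic bottle with a yellow screw cap, loose, standing upright on the bench. Round straight-walled body 50 mm in diameter up to 70 mm, then a short shoulder; cap 40 mm in diameter, 22 mm high; 104 mm tall overall, 0.1 to 0.35 kg. A paper band (no lettering) round the lower body. Origin at the centre of its underside, z up along the bottle. It can be gripped across the body from above.
- blue_tray: Blue plastic open spill tray fixed to the bench, 86 mm (its x) by 168 mm (its y, the long side), 24 mm high, walls and floor 4 mm thick, so 78 by 160 mm inside with a flat undivided floor 4 mm above the bench. Origin at the centre of its underside (bench level). It is turned by up to about 0.25 rad from having its long side along world y.
- red_tray: Red plastic open spill tray fixed to the bench, 86 mm (its x) by 168 mm (its y, the long side), 24 mm high, walls and floor 4 mm thick, so 78 by 160 mm inside with a flat undivided floor 4 mm above the bench. Origin at the centre of its underside (bench level). It is turned by up to about 0.25 rad from having its long side along world y.
- yellow_tray: Yellow plastic open spill tray fixed to the bench, 86 mm (its x) by 168 mm (its y, the long side), 24 mm high, walls and floor 4 mm thick, so 78 by 160 mm inside with a flat undivided floor 4 mm above the bench. Origin at the centre of its underside (bench level). It is turned by up to about 0.25 rad from having its long side along world y.
- beaker: Empty clear-glass beaker, loose bystander, 64 mm across the rim, 85 mm tall, origin at the centre of its underside. Not to be moved.
- flask: Green-tinted conical glass flask with a black rubber stopper, loose bystander, 68 mm across the foot, narrowing to a 26 mm neck, 114 mm tall, origin at the centre of its underside. Not to be moved.

How it is judged (in metres and radians):
At the end, for the whole second after the job is handed in: Each bottle stands on the floor of the tray of its cap's colour (axis inside the tray's inner outline, underside within 9 mm of bench level, i.e. within 5 mm of the tray floor), upright within 0.1 rad and at rest (under 0.02 m/s and 0.2 rad/s); the beaker and flask are still standing (x of white_jar in the frame of blue_tray between -0.039 and 0.039 m and y of white_jar in the frame of blue_tray between -0.08 and 0.08 m and z of each of white_jar, clear_bottle in the frame of blue_tray below 0.009 m and angle between each of white_jar, clear_bottle, amber_bottle, white_bottle, grey_bottle's own z axis and vertical below 0.1 rad and linear speed of each of white_jar, clear_bottle, amber_bottle, white_bottle, grey_bottle below 0.02 m/s and angular speed of each of white_jar, clear_bottle, amber_bottle, white_bottle, grey_bottle below 0.2 rad/s and x of clear_bottle in the frame of blue_tray between -0.039 and 0.039 m and y of clear_bottle in the frame of blue_tray between -0.08 and 0.08 m and x of amber_bottle in the frame of red_tray between -0.039 and 0.039 m and y of amber_bottle in the frame of red_tray between -0.08 and 0.08 m and z of each of amber_bottle, white_bottle in the frame of red_tray below 0.009 m and x of white_bottle in the frame of red_tray between -0.039 and 0.039 m and y of white_bottle in the frame of red_tray between -0.08 and 0.08 m and x of grey_bottle in the frame of yellow_tray between -0.039 and 0.039 m and y of grey_bottle in the frame of yellow_tray between -0.08 and 0.08 m and z of grey_bottle in the frame of yellow_tray below 0.009 m and angle between each of beaker, flask's own z axis and vertical below 0.2 rad); the robot touches nothing.
It fails at once if the beaker is pushed more than 25 mm from its place (distance of beaker from where it was at the start of the episode above 0.025 m).
It fails at once if the flask is pushed more than 25 mm from its place (distance of flask from where it was at the start of the episode above 0.025 m).
It fails at once if a bottle is dropped or slammed down: faster than 0.5 m/s with its underside less than 18 mm above the bench (a free drop of more than about 15 mm) ((height (world z) of white_jar below 0.018 m and linear speed of white_jar above 0.5 m/s) or (height (world z) of clear_bottle below 0.018 m and linear speed of clear_bottle above 0.5 m/s) or (height (world z) of amber_bottle below 0.018 m and linear speed of amber_bottle above 0.5 m/s) or (height (world z) of white_bottle below 0.018 m and linear speed of white_bottle above 0.5 m/s) or (height (world z) of grey_bottle below 0.018 m and linear speed of grey_bottle above 0.5 m/s)).
It also fails if it takes over 125 s, if anything falls off the work surface, if the arm or the gripper's body presses on something with over 40 N, if the wrist force passes 120 N, or if a joint passes its speed limit or range.

## Working session

There is one attempt and no reset: what is moved stays moved. The work goes in short steps, Python scripts to look and compute and a tool call to move; the robot and the scene stay as the last step left them, time stands still between calls to the robot, and variables do not carry over. Pictures are saved under pics/ and viewed, and the job is handed in when it is done.

Besides the shell and the picture viewer there is one more tool, called after "Call:" by a JSON object that holds its "method" and its "body", one argument or row to a line. jog_arm: Moves the arm, as the interface text tells. Its arguments: {"type":"object","properties":{"dr":{"type":"array","items":{"type":"array","items":{"type":"number"}}},"slide":{"type":"array","items":{"type":"array","items":{"type":"number"}}},"gripper":{"type":"array","items":{"type":"number"}},"force":{"type":"number"}},"required":["dr","slide","gripper"]}

```bash
mkdir -p pics; python3 - <<'E'
from rig import observe, viewer, env
import cv2,numpy as np
s=observe();print(s['time_s'],s['position'],s['tool_rot'],s['grip_width'],env.tcp_to_tips)
for n in ['scene','side','wrist']:
    d=viewer.get_image(n);cv2.imwrite(f'pics/{n}0.png',d['pixels']);np.savez(f'pics/{n}0.npz',**d)
    print(n,d['camera_matrix'],d['dist_coeffs'],-np.array(d['R']).T@d['t'])
E
```

```text
0.0 [5.49721656e-01 7.64424550e-05 2.41708251e-01] [[ 9.99998949e-01  2.14607656e-05 -1.44991290e-03]
 [ 2.19351009e-05 -9.99999946e-01  3.27132335e-04]
 [-1.44990580e-03 -3.27163795e-04 -9.99998895e-01]] 0.0854942156053862 0.011
scene [[465.7018009    0.         312.86240786]
 [  0.         465.7018009  239.71365943]
 [  0.           0.           1.        ]] [-0.05238141  0.          0.          0.          0.        ] [0.88854959 0.57513217 0.57476645]
side [[517.10608626   0.         326.32978542]
 [  0.         517.10608626 241.35264257]
 [  0.           0.           1.        ]] [-0.05972264  0.          0.          0.          0.        ] [ 0.21182553 -0.76675225  0.71555562]
wrist [[357.95344364   0.         320.57501113]
 [  0.         357.95344364 240.62596504]
 [  0.           0.           1.        ]] [-0.04818523  0.          0.          0.          0.        ] [0.55063847 0.07669877 0.37399197]
```

View pics/scene0.png

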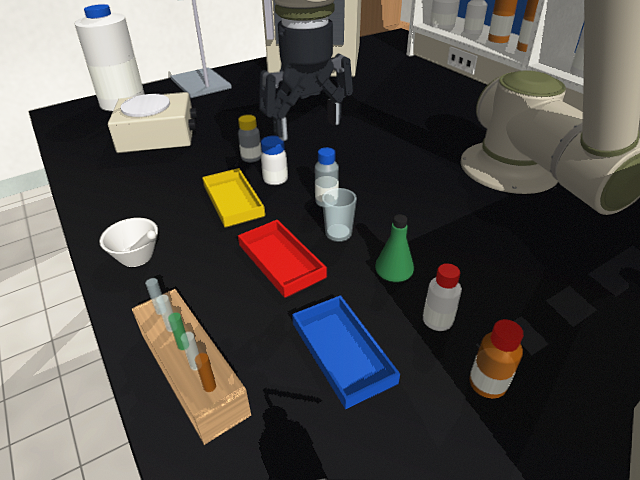

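View pics/side0.png

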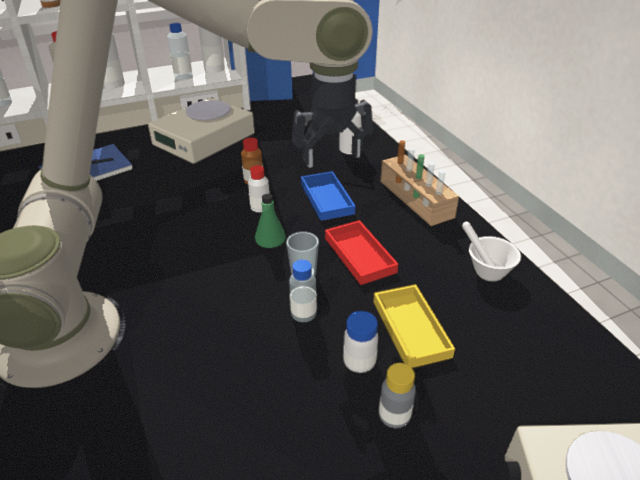

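View pics/wrist0.png

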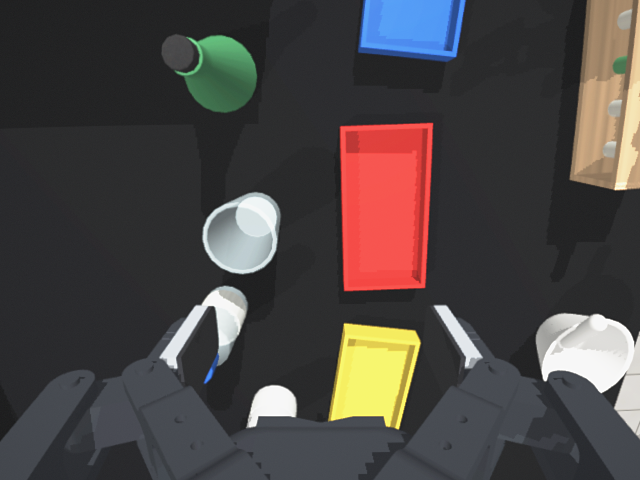

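The scene view shows:
- Trays: yellow at (233,197), red at (282,257), blue at (345,350).
- Bottles: grey/yellow cap at (249,140), white jar at (273,160), clear/blue cap at (326,175), white/red cap at (443,300), amber/red cap at (497,360).
- Bystanders: beaker at (339,215), right beside the clear bottle, and flask at (395,250).

Next I'll measure positions.

```bash
cat > h.py <<'E'
import cv2,numpy as np
def load(n): return dict(np.load(n))
def rays(d,uv):
    p=cv2.undistortPoints(np.float64(uv).reshape(-1,1,2),d['camera_matrix'],d['dist_coeffs']).reshape(-1,2)
    v=np.c_[p,np.ones(len(p))]@d['R']; return -d['R'].T@d['t'],v
def onplane(d,uv,z):
    c,v=rays(d,uv); return (c+v*((z-c[2])/v[:,2:]))[:,:2]
def tri(a,ua,b,ub):
    c1,v1=rays(a,ua);c2,v2=rays(b,ub);v1=v1[0];v2=v2[0]
    k=np.linalg.lstsq(np.c_[v1,-v2],c2-c1,rcond=None)[0]
    p,q=c1+k[0]*v1,c2+k[1]*v2
    return (p+q)/2,np.linalg.norm(p-q)
def masks(im):
    H=cv2.cvtColor(im,cv2.COLOR_BGR2HSV);h,s,v=cv2.split(H);g=(s>130)&(v>60)
    return {'red':g&((h<5)|(h>175)),'blue':g&(h>105)&(h<130),'yellow':g&(h>20)&(h<33),'green':(s>100)&(v>40)&(h>50)&(h<90)}
E
python3 - <<'E'
from h import *
for n in ['scene','side','wrist']:
    d=load(f'pics/{n}0.npz')
    for c,m in masks(d['pixels']).items():
        k,l,st,ce=cv2.connectedComponentsWithStats(m.astype(np.uint8))
        print(n,c,[(ce[i].round(1).tolist(),st[i].tolist()) for i in range(1,k) if st[i][4]>120])
# zoomed tray crops
d=load('pics/scene0.npz');cv2.imwrite('pics/z1.png',cv2.resize(d['pixels'][160:410,190:410],None,fx=2.4,fy=2.4,interpolation=2))
d=load('pics/side0.npz');cv2.imwrite('pics/z2.png',cv2.resize(d['pixels'][160:370,290:460],None,fx=2.8,fy=2.8,interpolation=2))
E
```

```text
scene red [([282.1, 257.5], [238, 219, 89, 79, 3870]), ([447.6, 275.2], [436, 263, 24, 25, 485]), ([506.4, 334.9], [491, 319, 33, 33, 811])]
scene blue [([462.4, 7.9], [458, 0, 12, 18, 137]), ([488.8, 11.4], [484, 0, 11, 26, 164]), ([518.6, 16.0], [511, 0, 16, 35, 292]), ([97.0, 10.9], [84, 5, 27, 13, 284]), ([271.9, 144.9], [261, 136, 23, 19, 366]), ([326.1, 155.5], [318, 147, 18, 18, 272]), ([345.1, 351.1], [292, 295, 108, 115, 6574])]
scene yellow [([246.9, 122.0], [238, 115, 19, 15, 242]), ([233.3, 197.2], [202, 168, 64, 60, 2365])]
scene green [([395.5, 257.1], [375, 223, 39, 59, 1505]), ([177.1, 328.2], [169, 313, 16, 37, 328])]
side red [([250.1, 143.7], [243, 137, 15, 14, 186]), ([256.8, 171.8], [250, 165, 15, 14, 166]), ([360.9, 251.7], [325, 220, 74, 65, 2781])]
side blue [([368.6, 40.7], [354, 0, 25, 78, 857]), ([268.5, 78.3], [246, 49, 47, 52, 1803]), ([327.3, 195.4], [300, 171, 56, 50, 1811]), ([301.6, 269.4], [293, 260, 18, 20, 321]), ([361.4, 325.3], [346, 311, 32, 30, 786])]
side yellow [([411.1, 333.5], [373, 284, 82, 110, 4876])]
side green [([269.1, 229.0], [255, 201, 30, 47, 863])]
wrist red [([385.1, 204.8], [339, 122, 95, 170, 14702])]
wrist blue [([411.7, 28.1], [358, 0, 108, 62, 5808]), ([211.2, 370.2], [204, 353, 15, 31, 144])]
wrist yellow [([373.8, 372.3], [328, 323, 93, 107, 7169])]
wrist green [([221.5, 73.7], [175, 35, 82, 77, 4111])]
```

View pics/z1.png

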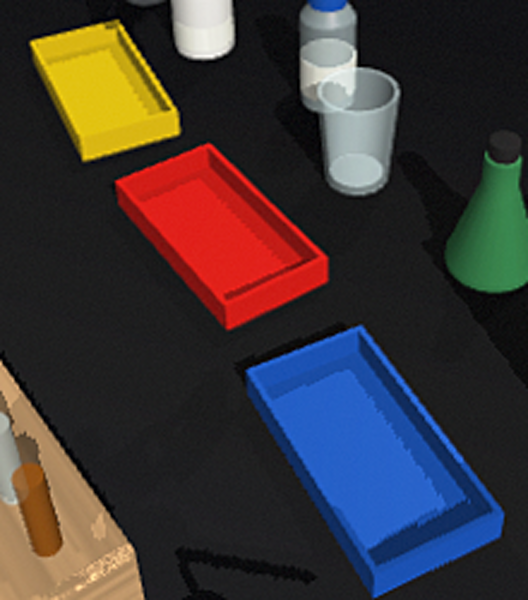

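View pics/z2.png

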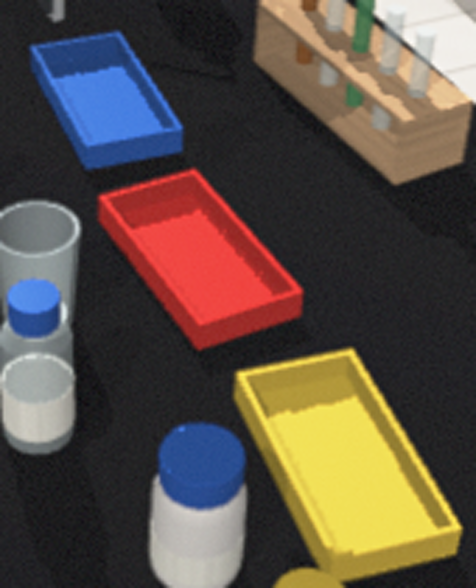

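```bash
python3 - <<'E'
from h import *
A=load('pics/scene0.npz');B=load('pics/side0.npz')
m=masks(B['pixels'])['yellow']
H=cv2.cvtColor(B['pixels'],cv2.COLOR_BGR2HSV);m2=(H[...,1]>120)&(H[...,0]>18)&(H[...,0]<33)&(H[...,2]>60);m2[:366]=0;m2[:,:380]=0;m2[:,417:]=0
y,x=np.nonzero(m2);print('greycap',x.min(),x.max(),y.min(),y.max());
gc=[(x.min()+x.max())/2,(366+ y.max())/2]
for n,a,b in [('jar',[271.9,144.9],[361.4,325.3]),('clear',[326.1,155.5],[301.6,269.4]),('amber',[506.4,334.9],[250.1,143.7]),('white',[447.6,275.2],[256.8,171.8]),('grey',[246.9,122],gc)]:
    p,e=tri(A,a,B,b);print(n,p.round(4),'gap',round(e,4))
T1={'y':[(32,42),(116,22),(180,122),(82,145)],'r':[(117,181),(210,146),(327,258),(226,307)],'b':[(247,370),(361,327),(503,515),(375,577)]}
T2={'b':[(31,46),(121,33),(182,126),(88,150)],'r':[(99,199),(194,170),(302,293),(198,325)],'y':[(236,375),(353,350),(459,530),(330,566)]}
for c in 'yrb':
    for d,T,s,o in ((A,T1,2.4,(190,160)),(B,T2,2.8,(290,160))):
        P=onplane(d,np.array(T[c])/s+o,.024)
        r=cv2.minAreaRect(np.float32(P*1000));
        L=[P[1]-P[2],P[0]-P[3],P[1]-P[0],P[2]-P[3]]
        print(c,'ctr',P.mean(0).round(4),'len',[round(np.linalg.norm(v),3) for v in L],'ang',[round(np.degrees(np.arctan2(v[1],v[0])),1) for v in L])
# beaker rim scene/side approx, flask stopper, base
print('beaker base scene',onplane(A,[(357/2.4+190,172/2.4+160)],.003),'flask stopper',tri(A,[400,221],B,[267.5,200]))
print('rim',tri(A,[(360)/2.4+190,90/2.4+160],B,[303,244]))
E
```

```text
greycap 386 416 366 393
jar [ 0.492  -0.2562  0.0857] gap 0.0037
clear [ 0.4417 -0.1152  0.1101] gap 0.0037
amber [0.4928 0.3842 0.1072] gap 0.0053
white [0.4717 0.2589 0.0988] gap 0.0048
grey [ 0.4948 -0.3797  0.092 ] gap 0.0012
y ctr [ 0.6134 -0.2206] len [np.float64(0.179), np.float64(0.175), np.float64(0.081), np.float64(0.084)] ang [np.float64(-97.2), np.float64(-97.8), np.float64(172.0), np.float64(169.1)]
y ctr [ 0.6079 -0.2306] len [np.float64(0.168), np.float64(0.17), np.float64(0.087), np.float64(0.087)] ang [np.float64(82.2), np.float64(82.3), np.float64(-6.3), np.float64(-4.7)]
r ctr [6.167e-01 5.000e-04] len [np.float64(0.163), np.float64(0.167), np.float64(0.083), np.float64(0.085)] ang [np.float64(-87.3), np.float64(-88.1), np.float64(179.8), np.float64(-177.6)]
r ctr [ 0.6136 -0.0015] len [np.float64(0.169), np.float64(0.165), np.float64(0.087), np.float64(0.085)] ang [np.float64(92.1), np.float64(92.5), np.float64(4.0), np.float64(1.2)]
b ctr [0.6376 0.2296] len [np.float64(0.166), np.float64(0.168), np.float64(0.084), np.float64(0.084)] ang [np.float64(-95.0), np.float64(-95.2), np.float64(174.3), np.float64(175.3)]
b ctr [0.6356 0.2297] len [np.float64(0.162), np.float64(0.175), np.float64(0.086), np.float64(0.087)] ang [np.float64(85.1), np.float64(85.0), np.float64(-7.1), np.float64(1.2)]
beaker base scene [[ 0.48262482 -0.01027006]] flask stopper (array([0.45460306, 0.12704532, 0.10595078]), np.float64(0.0015259355024765154))
rim (array([ 0.48005655, -0.01282474,  0.08141144]), np.float64(0.0010045635293816548))
```

Call:
{"method": "jog_arm", "body": {
  "dr": [
    [0, 0, 0],
    [0, 0, 0],
    [0, 0, 0],
    [0, 0, 0],
    [0, 0, 0],
    [0, 0, 0],
    [0, 0, 0],
    [0, 0, 0],
    [0, 0, 0],
    [0, 0, 0]
  ],
  "slide": [
    [-0.004, 0.016, 0],
    [-0.008, 0.032, 0],
    [-0.008, 0.035, 0],
    [-0.008, 0.035, 0],
    [-0.008, 0.035, 0],
    [-0.008, 0.035, 0],
    [-0.008, 0.035, 0],
    [-0.006, 0.033, 0],
    [0, 0, 0.02],
    [0, 0, 0.02]
  ],
  "gripper": [1, 1, 1, 1, 1, 1, 1, 1, 1, 1],
  "force": 60
}}

```text
time_s: 1.15
position: [0.4917, -0.2571, 0.2017]
tool_rot: [[1.0, -0.002, 0.0], [-0.002, -1.0, -0.0], [0.0, 0.0, -1.0]]
ft_force: [0.1, -0.1, -0.3]
grip_width: 0.0851
```

```bash
cat > look.py <<'E'
import sys
from rig import viewer,observe
import cv2,numpy as np
k=sys.argv[1]
ims=[]
for n in sys.argv[2:]:
    d=viewer.get_image(n);np.savez(f'pics/{n}{k}.npz',**d);ims.append(cv2.resize(d['pixels'],None,fx=.62,fy=.62,interpolation=3) if len(sys.argv)>3 else d['pixels'])
cv2.imwrite(f'pics/v{k}.png',np.hstack(ims));s=observe();print(s['time_s'],s['position'].round(4) if hasattr(s['position'],'round') else s['position'],s['grip_width'])
E
python3 look.py 1 scene side
```

```text
1.25 [ 0.4909 -0.2555  0.1998] 0.08515044820231912
```

View pics/v1.png

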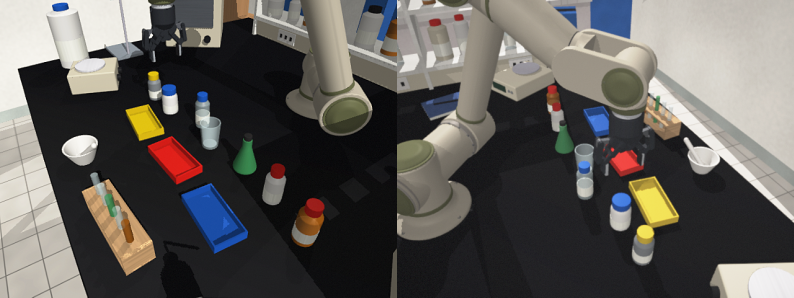

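```bash
python3 - <<'E'
from h import *
for n in ['scene','side']:
    d=load(f'pics/{n}1.npz')
    r=cv2.Rodrigues(d['R'])[0]
    u=cv2.projectPoints(np.float64([[.491,-.2555,.2],[.491,-.2555,.092]]),r,d['t'],d['camera_matrix'],d['dist_coeffs'])[0].reshape(-1,2);print(n,u.round(0).tolist())
    x,y=u.mean(0).astype(int); x0=max(x-130,0);y0=max(y-160,0);im=d['pixels'].copy();
    for p in u: cv2.circle(im,tuple(int(v) for v in p),3,(255,0,255),1)
    cv2.imwrite(f'pics/c_{n}.png',im[y0:y0+240,x0:x0+260])
cv2.imwrite('pics/c1.png',np.hstack([cv2.resize(cv2.imread(f'pics/c_{n}.png'),(390,360)) for n in ['scene','side']]))
E
```

```text
scene [[269.0, 95.0], [273.0, 142.0]]
side [[365.0, 273.0], [362.0, 323.0]]
```

View pics/c1.png

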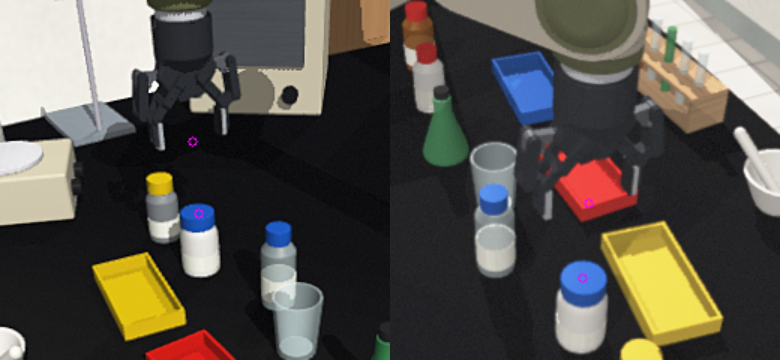

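The magenta TCP marks fall midway between the fingers and on the jar's cap in both views, at (198,213) and (583,278) in the crop. The alignment is good, so I'll descend and grip.

Call:
{"method": "jog_arm", "body": {
  "dr": [
    [0, 0, 0],
    [0, 0, 0],
    [0, 0, 0],
    [0, 0, 0],
    [0, 0, 0],
    [0, 0, 0],
    [0, 0, 0],
    [0, 0, 0],
    [0, 0, 0],
    [0, 0, 0]
  ],
  "slide": [
    [0, 0, 0.015],
    [0, 0, 0.03],
    [0, 0, 0.03],
    [0, 0, 0.03],
    [0, 0, 0.025],
    [0, 0, 0.015],
    [0, 0, 0.01],
    [0, 0, 0],
    [0, 0, 0],
    [0, 0, 0]
  ],
  "gripper": [1, 1, 1, 1, 1, 1, 1, 1, 1, 0.2]
}}

```text
time_s: 2.25
position: [0.4925, -0.2563, 0.0484]
tool_rot: [[1.0, 0.0, 0.001], [0.0, -1.0, -0.001], [0.001, 0.001, -1.0]]
ft_force: [0.9, 0.2, 0.9]
grip_width: 0.0734
```

Call:
{"method": "jog_arm", "body": {
  "dr": [
    [0, 0, 0],
    [0, 0, 0],
    [0, 0, 0],
    [0, 0, 0],
    [0, 0, 0],
    [0, 0, 0],
    [0, 0, 0],
    [0, 0, 0],
    [0, 0, 0],
    [0, 0, 0]
  ],
  "slide": [
    [0, 0, 0],
    [0, 0, 0],
    [0, 0, 0],
    [0, 0, 0],
    [0, 0, 0],
    [0, 0, 0],
    [0, 0, 0],
    [0, 0, 0],
    [0, 0, 0],
    [0, 0, 0]
  ],
  "gripper": [0, -1, -1, -1, -1, -1, -1, -1, -1, -1]
}}

```text
time_s: 3.25
position: [0.4921, -0.2562, 0.0485]
tool_rot: [[1.0, 0.0, 0.001], [0.0, -1.0, -0.001], [0.001, 0.001, -1.0]]
ft_force: [-2.0, 2.4, 8.0]
grip_width: 0.0537
```

Call:
{"method": "jog_arm", "body": {
  "dr": [
    [0, 0, 0],
    [0, 0, 0],
    [0, 0, 0],
    [0, 0, 0],
    [0, 0, 0],
    [0, 0, 0],
    [0, 0, 0],
    [0, 0, 0],
    [0, 0, 0],
    [0, 0, 0]
  ],
  "slide": [
    [0, 0, -0.01],
    [0, 0, -0.025],
    [0, 0, -0.035],
    [0, 0, -0.035],
    [0.006, 0, -0.025],
    [0.015, -0.016, -0.02],
    [0.02, -0.03, 0],
    [0.02, -0.04, 0],
    [0.02, -0.04, 0],
    [0.02, -0.04, 0]
  ],
  "gripper": [-1, -1, -1, -1, -1, -1, -1, -1, -1, -1]
}}

```text
time_s: 4.25
position: [0.5934, -0.0883, 0.198]
tool_rot: [[1.0, -0.0, 0.0], [-0.0, -1.0, -0.0], [0.0, 0.0, -1.0]]
ft_force: [0.1, -1.3, -1.1]
grip_width: 0.0538
```

Call:
{"method": "jog_arm", "body": {
  "dr": [
    [0, 0, 0],
    [0, 0, 0],
    [0, 0, 0],
    [0, 0, 0],
    [0, 0, 0],
    [0, 0, 0],
    [0, 0, 0],
    [0, 0, 0],
    [0, 0, 0],
    [0, 0, 0]
  ],
  "slide": [
    [0.01, -0.04, 0],
    [0.01, -0.04, 0],
    [0.01, -0.04, 0],
    [0.01, -0.04, 0],
    [0, -0.04, 0],
    [0, -0.04, 0],
    [0, -0.03, 0],
    [0, -0.01, 0],
    [0, 0, 0],
    [0, 0, 0]
  ],
  "gripper": [-1, -1, -1, -1, -1, -1, -1, -1, -1, -1]
}}

```text
time_s: 5.25
position: [0.6331, 0.1889, 0.1975]
tool_rot: [[1.0, -0.001, -0.0], [-0.001, -1.0, -0.0], [-0.0, 0.0, -1.0]]
ft_force: [0.1, -0.6, -1.5]
grip_width: 0.0541
```

```bash
python3 look.py 2 scene side
```

```text
5.35 [0.6332 0.1885 0.1975] 0.05418017397592375
```

View pics/v2.png

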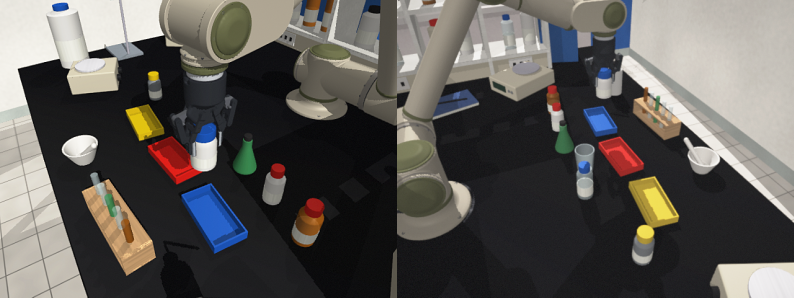

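The jar hangs upright in the gripper, at (203,150) in the left half. I'll lower it into the blue tray.

Call:
{"method": "jog_arm", "body": {
  "dr": [
    [0, 0, 0],
    [0, 0, 0],
    [0, 0, 0],
    [0, 0, 0],
    [0, 0, 0],
    [0, 0, 0],
    [0, 0, 0],
    [0, 0, 0],
    [0, 0, 0],
    [0, 0, 0]
  ],
  "slide": [
    [0, 0, 0.01],
    [0, 0, 0.025],
    [0, 0, 0.03],
    [0, 0, 0.03],
    [0, 0, 0.02],
    [0, 0, 0.01],
    [0, 0, 0.008],
    [0, 0, 0.005],
    [0, 0, 0.003],
    [0, 0, 0]
  ],
  "gripper": [-1, -1, -1, -1, -1, -1, -1, -1, -1, -1]
}}

```text
time_s: 6.35
position: [0.6331, 0.19, 0.0566]
tool_rot: [[1.0, -0.0, 0.001], [-0.0, -1.0, 0.0], [0.001, -0.0, -1.0]]
ft_force: [-0.4, -0.6, -1.8]
grip_width: 0.054
```

Call:
{"method": "jog_arm", "body": {
  "dr": [
    [0, 0, 0],
    [0, 0, 0],
    [0, 0, 0],
    [0, 0, 0],
    [0, 0, 0],
    [0, 0, 0],
    [0, 0, 0],
    [0, 0, 0],
    [0, 0, 0],
    [0, 0, 0]
  ],
  "slide": [
    [0, 0, 0.001],
    [0, 0, 0.001],
    [0, 0, 0.001],
    [0, 0, 0],
    [0, 0, 0],
    [0, 0, 0],
    [0, 0, 0],
    [0, 0, 0],
    [0, 0, 0],
    [0, 0, 0]
  ],
  "gripper": [-1, -1, -1, -1, -1, -1, -1, -1, -1, -1]
}}

```text
time_s: 7.35
position: [0.633, 0.19, 0.0533]
tool_rot: [[1.0, 0.0, -0.0], [0.0, -1.0, -0.0], [-0.0, 0.0, -1.0]]
ft_force: [0.1, 0.1, -2.0]
grip_width: 0.0542
```

Call:
{"method": "jog_arm", "body": {
  "dr": [
    [0, 0, 0],
    [0, 0, 0],
    [0, 0, 0],
    [0, 0, 0],
    [0, 0, 0],
    [0, 0, 0],
    [0, 0, 0],
    [0, 0, 0],
    [0, 0, 0],
    [0, 0, 0]
  ],
  "slide": [
    [0, 0, 0.001],
    [0, 0, 0.0005],
    [0, 0, 0],
    [0, 0, 0],
    [0, 0, 0],
    [0, 0, 0],
    [0, 0, 0],
    [0, 0, 0],
    [0, 0, 0],
    [0, 0, 0]
  ],
  "gripper": [-1, -1, -1, -1, 0.4, 0.6, 0.8, 1, 1, 1]
}}

```text
time_s: 8.35
position: [0.633, 0.19, 0.0518]
tool_rot: [[1.0, -0.0, -0.0], [-0.0, -1.0, -0.0], [-0.0, 0.0, -1.0]]
ft_force: [-0.1, 0.6, 0.2]
grip_width: 0.0852
```

```bash
python3 look.py 3 scene side
```

```text
8.45 [0.633  0.19   0.0518] 0.08563076810227457
```

View pics/v3.png

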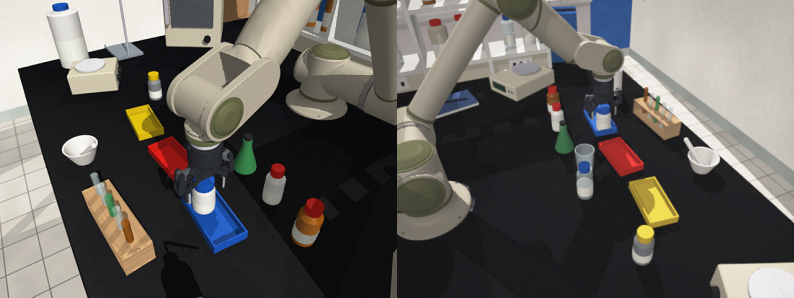

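The jar is released and standing in the blue tray at (203,200). Next is the clear bottle.

Call:
{"method": "jog_arm", "body": {
  "dr": [
    [0, 0, 0],
    [0, 0, 0],
    [0, 0, 0],
    [0, 0, 0],
    [0, 0, 0],
    [0, 0, 0],
    [0, 0, 0],
    [0, 0, 0],
    [0, 0, 0],
    [0, 0, 0]
  ],
  "slide": [
    [0, 0, -0.01],
    [0, 0, -0.03],
    [0, 0, -0.045],
    [0, 0, -0.045],
    [0, 0, -0.025],
    [-0.01, 0.015, 0],
    [-0.02, 0.03, 0],
    [-0.025, 0.04, 0],
    [-0.025, 0.04, 0],
    [-0.025, 0.04, 0]
  ],
  "gripper": [1, 1, 1, 1, 1, 1, 1, 1, 1, 1]
}}

```text
time_s: 9.45
position: [0.5268, 0.0238, 0.2077]
tool_rot: [[1.0, 0.001, 0.001], [0.001, -1.0, -0.0], [0.001, 0.0, -1.0]]
ft_force: [1.3, -0.4, 0.7]
grip_width: 0.0855
```

Call:
{"method": "jog_arm", "body": {
  "dr": [
    [0, 0, 0],
    [0, 0, 0],
    [0, 0, 0],
    [0, 0, 0],
    [0, 0, 0],
    [0, 0, 0],
    [0, 0, 0],
    [0, 0, 0],
    [0, 0, 0],
    [0, 0, 0]
  ],
  "slide": [
    [-0.025, 0.04, 0],
    [-0.025, 0.04, 0],
    [-0.025, 0.04, 0],
    [-0.011, 0.02, 0],
    [0, 0, 0],
    [0, 0, 0],
    [0, 0, 0],
    [0, 0, 0],
    [0, 0, 0],
    [0, 0, 0]
  ],
  "gripper": [1, 1, 1, 1, 1, 1, 1, 1, 1, 1]
}}

```text
time_s: 10.45
position: [0.4422, -0.1146, 0.2068]
tool_rot: [[1.0, 0.001, -0.0], [0.001, -1.0, 0.0], [-0.0, -0.0, -1.0]]
ft_force: [0.5, -0.2, 0.1]
grip_width: 0.0853
```

```bash
python3 look.py 4 scene side
```

```text
10.55 [ 0.4421 -0.1148  0.2068] 0.085402858939345
```

View pics/v4.png

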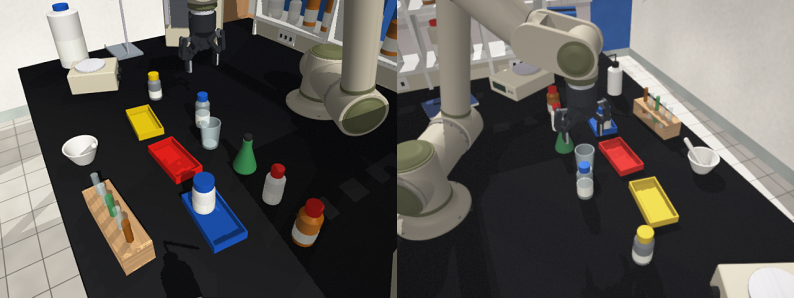

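Call:
{"method": "jog_arm", "body": {
  "dr": [
    [0, 0, 0],
    [0, 0, 0],
    [0, 0, 0],
    [0, 0, 0],
    [0, 0, 0],
    [0, 0, 0],
    [0, 0, 0],
    [0, 0, 0],
    [0, 0, 0],
    [0, 0, 0]
  ],
  "slide": [
    [0, 0, 0.015],
    [0, 0, 0.03],
    [0, 0, 0.03],
    [0, 0, 0.03],
    [0, 0, 0.02],
    [0, 0, 0.01],
    [0, 0, 0.004],
    [0, 0, 0],
    [0, 0, 0],
    [0, 0, 0]
  ],
  "gripper": [1, 1, 1, 1, 1, 1, 1, 1, 0.6, 0.2]
}}

```text
time_s: 11.55
position: [0.4424, -0.1152, 0.0686]
tool_rot: [[1.0, 0.0, 0.001], [0.0, -1.0, -0.001], [0.001, 0.001, -1.0]]
ft_force: [-0.8, 0.2, -0.8]
grip_width: 0.0591
```

Call:
{"method": "jog_arm", "body": {
  "dr": [
    [0, 0, 0],
    [0, 0, 0],
    [0, 0, 0],
    [0, 0, 0],
    [0, 0, 0],
    [0, 0, 0],
    [0, 0, 0],
    [0, 0, 0],
    [0, 0, 0],
    [0, 0, 0]
  ],
  "slide": [
    [0, 0, 0],
    [0, 0, 0],
    [0, 0, 0],
    [0, 0, 0],
    [0, 0, 0],
    [0, 0, 0],
    [0, 0, 0],
    [0, 0, 0],
    [0, 0, 0],
    [0, 0, 0]
  ],
  "gripper": [0, -1, -1, -1, -1, -1, -1, -1, -1, -1]
}}

```text
time_s: 12.55
position: [0.4421, -0.1152, 0.0688]
tool_rot: [[1.0, 0.0, 0.001], [0.0, -1.0, -0.001], [0.001, 0.001, -1.0]]
ft_force: [-3.5, 0.9, 9.3]
grip_width: 0.0467
```

Call:
{"method": "jog_arm", "body": {
  "dr": [
    [0, 0, 0],
    [0, 0, 0],
    [0, 0, 0],
    [0, 0, 0],
    [0, 0, 0],
    [0, 0, 0],
    [0, 0, 0],
    [0, 0, 0],
    [0, 0, 0],
    [0, 0, 0]
  ],
  "slide": [
    [0, 0, -0.01],
    [0, 0, -0.025],
    [0, 0, -0.035],
    [0, 0, -0.035],
    [0, 0, -0.03],
    [0, 0, -0.015],
    [0.01, -0.02, 0],
    [0.018, -0.035, 0],
    [0.018, -0.035, 0],
    [0.018, -0.035, 0]
  ],
  "gripper": [-1, -1, -1, -1, -1, -1, -1, -1, -1, -1]
}}

```text
time_s: 13.55
position: [0.5062, 0.0115, 0.2185]
tool_rot: [[1.0, -0.0, 0.0], [-0.0, -1.0, 0.0], [0.0, -0.0, -1.0]]
ft_force: [-0.2, -1.5, -1.3]
grip_width: 0.0463
```

Call:
{"method": "jog_arm", "body": {
  "dr": [
    [0, 0, 0],
    [0, 0, 0],
    [0, 0, 0],
    [0, 0, 0],
    [0, 0, 0],
    [0, 0, 0],
    [0, 0, 0],
    [0, 0, 0],
    [0, 0, 0],
    [0, 0, 0]
  ],
  "slide": [
    [0.018, -0.035, 0],
    [0.018, -0.035, 0],
    [0.018, -0.035, 0],
    [0.018, -0.035, 0],
    [0.018, -0.035, 0],
    [0.018, -0.035, 0],
    [0.018, -0.035, 0],
    [0.008, -0.014, 0],
    [0, 0, 0],
    [0, 0, 0]
  ],
  "gripper": [-1, -1, -1, -1, -1, -1, -1, -1, -1, -1]
}}

```text
time_s: 14.55
position: [0.6396, 0.2688, 0.2178]
tool_rot: [[1.0, 0.0, -0.001], [0.0, -1.0, -0.0], [-0.001, 0.0, -1.0]]
ft_force: [-1.0, -0.1, -1.8]
grip_width: 0.0466
```

```bash
python3 look.py 5 scene side
```

```text
14.65 [0.6397 0.2681 0.2182] 0.04621963762330677
```

View pics/v5.png

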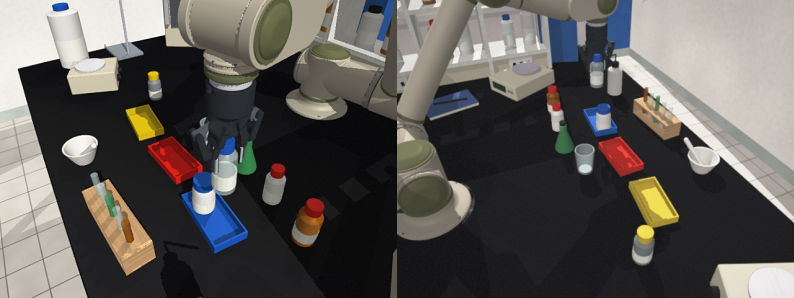

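The clear bottle is held upright at (225,165) and the beaker hasn't moved. Lowering now.

Call:
{"method": "jog_arm", "body": {
  "dr": [
    [0, 0, 0],
    [0, 0, 0],
    [0, 0, 0],
    [0, 0, 0],
    [0, 0, 0],
    [0, 0, 0],
    [0, 0, 0],
    [0, 0, 0],
    [0, 0, 0],
    [0, 0, 0]
  ],
  "slide": [
    [0, 0, 0.01],
    [0, 0, 0.025],
    [0, 0, 0.03],
    [0, 0, 0.03],
    [0, 0, 0.02],
    [0, 0, 0.012],
    [0, 0, 0.008],
    [0, 0, 0.005],
    [0, 0, 0.002],
    [0, 0, 0.001]
  ],
  "gripper": [-1, -1, -1, -1, -1, -1, -1, -1, -1, -1]
}}

```text
time_s: 15.65
position: [0.6403, 0.269, 0.0754]
tool_rot: [[1.0, -0.0, 0.001], [-0.0, -1.0, 0.0], [0.001, -0.0, -1.0]]
ft_force: [1.0, 0.9, -2.1]
grip_width: 0.0462
```

Call:
{"method": "jog_arm", "body": {
  "dr": [
    [0, 0, 0],
    [0, 0, 0],
    [0, 0, 0],
    [0, 0, 0],
    [0, 0, 0],
    [0, 0, 0],
    [0, 0, 0],
    [0, 0, 0],
    [0, 0, 0],
    [0, 0, 0]
  ],
  "slide": [
    [0, 0, 0.001],
    [0, 0, 0.001],
    [0, 0, 0.0005],
    [0, 0, 0],
    [0, 0, 0],
    [0, 0, 0],
    [0, 0, 0],
    [0, 0, 0],
    [0, 0, 0],
    [0, 0, 0]
  ],
  "gripper": [-1, -1, -1, -1, -1, -1, -1, -1, -1, -1]
}}

```text
time_s: 16.65
position: [0.6401, 0.2691, 0.0729]
tool_rot: [[1.0, 0.0, 0.001], [0.0, -1.0, 0.0], [0.001, -0.0, -1.0]]
ft_force: [-2.8, 0.3, 5.2]
grip_width: 0.0461
```

Contact felt. I'll open and retreat upward.

Call:
{"method": "jog_arm", "body": {
  "dr": [
    [0, 0, 0],
    [0, 0, 0],
    [0, 0, 0],
    [0, 0, 0],
    [0, 0, 0],
    [0, 0, 0],
    [0, 0, 0],
    [0, 0, 0],
    [0, 0, 0],
    [0, 0, 0]
  ],
  "slide": [
    [0, 0, 0],
    [0, 0, 0],
    [0, 0, 0],
    [0, 0, 0],
    [0, 0, 0],
    [0, 0, 0],
    [0, 0, -0.01],
    [0, 0, -0.03],
    [0, 0, -0.045],
    [0, 0, -0.045]
  ],
  "gripper": [0.2, 0.4, 0.6, 0.8, 1, 1, 1, 1, 1, 1]
}}

```text
time_s: 17.65
position: [0.6397, 0.2689, 0.2045]
tool_rot: [[1.0, -0.0, -0.0], [-0.0, -1.0, -0.0], [-0.0, 0.0, -1.0]]
ft_force: [1.0, -0.1, 0.2]
grip_width: 0.0854
```

```bash
python3 look.py 6 scene side
```

```text
17.75 [0.6419 0.2696 0.2108] 0.08561512253395752
```

View pics/v6.png

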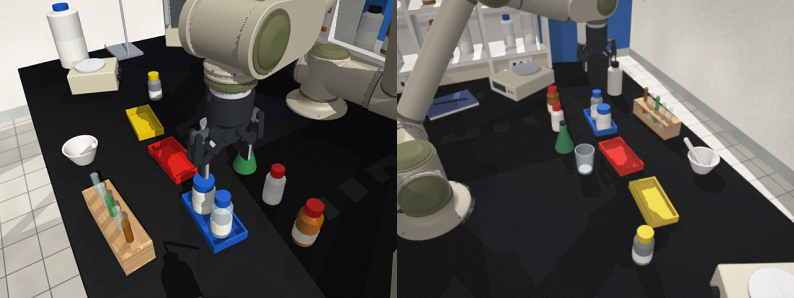

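Both blue-capped bottles now stand in the blue tray, at (203,190) and (222,215). Next is the white bottle.

Call:
{"method": "jog_arm", "body": {
  "dr": [
    [0, 0, 0],
    [0, 0, 0],
    [0, 0, 0],
    [0, 0, 0],
    [0, 0, 0],
    [0, 0, 0],
    [0, 0, 0],
    [0, 0, 0],
    [0, 0, 0],
    [0, 0, 0]
  ],
  "slide": [
    [-0.018, 0.005, 0],
    [-0.035, 0.005, 0],
    [-0.04, 0, 0],
    [-0.04, 0, 0],
    [-0.025, 0, 0],
    [-0.01, 0, 0],
    [0, 0, 0],
    [0, 0, 0],
    [0, 0, 0],
    [0, 0, 0]
  ],
  "gripper": [1, 1, 1, 1, 1, 1, 1, 1, 1, 1]
}}

```text
time_s: 18.75
position: [0.4728, 0.2589, 0.202]
tool_rot: [[1.0, -0.001, -0.0], [-0.001, -1.0, -0.0], [-0.0, 0.0, -1.0]]
ft_force: [-0.1, 0.5, 0.5]
grip_width: 0.0853
```

```bash
python3 look.py 7 scene side
```

```text
18.85 [0.4725 0.2589 0.202 ] 0.08543336673457069
```

View pics/v7.png

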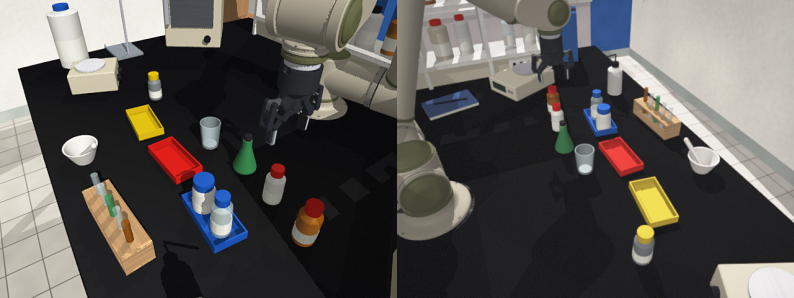

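Call:
{"method": "jog_arm", "body": {
  "dr": [
    [0, 0, 0],
    [0, 0, 0],
    [0, 0, 0],
    [0, 0, 0],
    [0, 0, 0],
    [0, 0, 0],
    [0, 0, 0],
    [0, 0, 0],
    [0, 0, 0],
    [0, 0, 0]
  ],
  "slide": [
    [0, 0, 0.015],
    [0, 0, 0.03],
    [0, 0, 0.03],
    [0, 0, 0.03],
    [0, 0, 0.02],
    [0, 0, 0.015],
    [0, 0, 0.005],
    [0, 0, 0],
    [0, 0, 0],
    [0, 0, 0]
  ],
  "gripper": [1, 1, 1, 1, 1, 1, 1, 1, 0.6, 0.2]
}}

```text
time_s: 19.85
position: [0.4724, 0.2591, 0.0582]
tool_rot: [[1.0, 0.0, 0.002], [0.0, -1.0, 0.0], [0.002, -0.0, -1.0]]
ft_force: [-0.3, -0.4, 0.1]
grip_width: 0.0589
```

Call:
{"method": "jog_arm", "body": {
  "dr": [
    [0, 0, 0],
    [0, 0, 0],
    [0, 0, 0],
    [0, 0, 0],
    [0, 0, 0],
    [0, 0, 0],
    [0, 0, 0],
    [0, 0, 0],
    [0, 0, 0],
    [0, 0, 0]
  ],
  "slide": [
    [0, 0, 0],
    [0, 0, 0],
    [0, 0, 0],
    [0, 0, 0],
    [0, 0, 0],
    [0, 0, 0],
    [0, 0, 0],
    [0, 0, 0],
    [0, 0, 0],
    [0, 0, 0]
  ],
  "gripper": [0, -1, -1, -1, -1, -1, -1, -1, -1, -1]
}}

```text
time_s: 20.85
position: [0.4721, 0.2592, 0.0584]
tool_rot: [[1.0, 0.0, 0.001], [0.0, -1.0, 0.0], [0.001, -0.0, -1.0]]
ft_force: [-2.3, 0.5, 7.3]
grip_width: 0.0461
```

Call:
{"method": "jog_arm", "body": {
  "dr": [
    [0, 0, 0],
    [0, 0, 0],
    [0, 0, 0],
    [0, 0, 0],
    [0, 0, 0],
    [0, 0, 0],
    [0, 0, 0],
    [0, 0, 0],
    [0, 0, 0],
    [0, 0, 0]
  ],
  "slide": [
    [0, 0, -0.01],
    [0, 0, -0.025],
    [0, 0, -0.035],
    [0, 0, -0.035],
    [0, 0, -0.03],
    [0, 0, -0.015],
    [0.01, 0.02, 0],
    [0.018, 0.037, 0],
    [0.018, 0.037, 0],
    [0.018, 0.037, 0]
  ],
  "gripper": [-1, -1, -1, -1, -1, -1, -1, -1, -1, -1]
}}

```text
time_s: 21.85
position: [0.5362, 0.1267, 0.2081]
tool_rot: [[1.0, 0.001, 0.0], [0.001, -1.0, 0.0], [0.0, -0.0, -1.0]]
ft_force: [1.0, 0.6, -1.8]
grip_width: 0.046
```

Call:
{"method": "jog_arm", "body": {
  "dr": [
    [0, 0, 0],
    [0, 0, 0],
    [0, 0, 0],
    [0, 0, 0],
    [0, 0, 0],
    [0, 0, 0],
    [0, 0, 0],
    [0, 0, 0],
    [0, 0, 0],
    [0, 0, 0]
  ],
  "slide": [
    [0.018, 0.037, 0],
    [0.018, 0.037, 0],
    [0.018, 0.037, 0],
    [0.018, 0.037, 0],
    [0.008, 0.02, 0],
    [0, 0, 0],
    [0, 0, 0],
    [0, 0, 0],
    [0, 0, 0],
    [0, 0, 0]
  ],
  "gripper": [-1, -1, -1, -1, -1, -1, -1, -1, -1, -1]
}}

```text
time_s: 22.85
position: [0.6158, -0.0391, 0.2076]
tool_rot: [[1.0, 0.001, 0.0], [0.001, -1.0, 0.0], [0.0, -0.0, -1.0]]
ft_force: [-0.1, -0.5, -2.1]
grip_width: 0.0461
```

```bash
python3 look.py 8 scene side
```

```text
22.95 [ 0.6159 -0.0394  0.2075] 0.0462514883343323
```

View pics/v8.png

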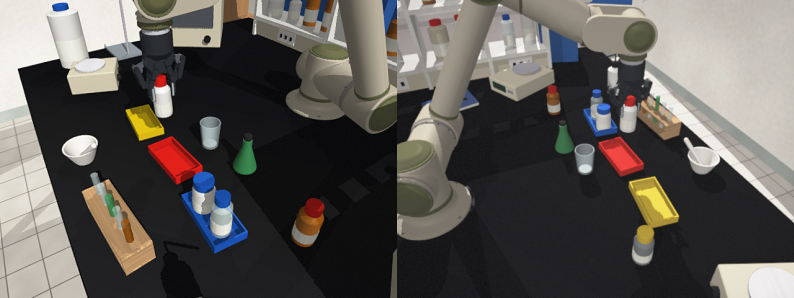

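The white bottle is held upright at (163,97). Contact should come at a TCP height of about 0.0624, so I'll lower it 0.145 m.

Call:
{"method": "jog_arm", "body": {
  "dr": [
    [0, 0, 0],
    [0, 0, 0],
    [0, 0, 0],
    [0, 0, 0],
    [0, 0, 0],
    [0, 0, 0],
    [0, 0, 0],
    [0, 0, 0],
    [0, 0, 0],
    [0, 0, 0]
  ],
  "slide": [
    [0, 0, 0.01],
    [0, 0, 0.025],
    [0, 0, 0.03],
    [0, 0, 0.03],
    [0, 0, 0.02],
    [0, 0, 0.012],
    [0, 0, 0.008],
    [0, 0, 0.005],
    [0, 0, 0.002],
    [0, 0, 0.001]
  ],
  "gripper": [-1, -1, -1, -1, -1, -1, -1, -1, -1, -1]
}}

```text
time_s: 23.95
position: [0.6163, -0.0401, 0.0648]
tool_rot: [[1.0, 0.0, 0.001], [0.0, -1.0, -0.0], [0.001, 0.0, -1.0]]
ft_force: [0.9, -0.8, -1.7]
grip_width: 0.0463
```

Call:
{"method": "jog_arm", "body": {
  "dr": [
    [0, 0, 0],
    [0, 0, 0],
    [0, 0, 0],
    [0, 0, 0],
    [0, 0, 0],
    [0, 0, 0],
    [0, 0, 0],
    [0, 0, 0],
    [0, 0, 0],
    [0, 0, 0]
  ],
  "slide": [
    [0, 0, 0.001],
    [0, 0, 0.001],
    [0, 0, 0.0005],
    [0, 0, 0],
    [0, 0, 0],
    [0, 0, 0],
    [0, 0, 0],
    [0, 0, 0],
    [0, 0, 0],
    [0, 0, 0]
  ],
  "gripper": [-1, -1, -1, -1, -1, -1, -1, -1, -1, -1]
}}

```text
time_s: 24.95
position: [0.6162, -0.0401, 0.0625]
tool_rot: [[1.0, 0.0, 0.001], [0.0, -1.0, -0.0], [0.001, 0.0, -1.0]]
ft_force: [-1.9, 0.0, 6.1]
grip_width: 0.0464
```

Call:
{"method": "jog_arm", "body": {
  "dr": [
    [0, 0, 0],
    [0, 0, 0],
    [0, 0, 0],
    [0, 0, 0],
    [0, 0, 0],
    [0, 0, 0],
    [0, 0, 0],
    [0, 0, 0],
    [0, 0, 0],
    [0, 0, 0]
  ],
  "slide": [
    [0, 0, 0],
    [0, 0, 0],
    [0, 0, 0],
    [0, 0, 0],
    [0, 0, 0],
    [0, 0, 0],
    [0, 0, -0.01],
    [0, 0, -0.03],
    [0, 0, -0.045],
    [0, 0, -0.045]
  ],
  "gripper": [0.2, 0.4, 0.6, 0.8, 1, 1, 1, 1, 1, 1]
}}

```text
time_s: 25.95
position: [0.6156, -0.0399, 0.1939]
tool_rot: [[1.0, 0.0, -0.0], [0.0, -1.0, 0.0], [-0.0, -0.0, -1.0]]
ft_force: [0.4, 0.0, 0.4]
grip_width: 0.0853
```

Call:
{"method": "jog_arm", "body": {
  "dr": [
    [0, 0, 0],
    [0, 0, 0],
    [0, 0, 0],
    [0, 0, 0],
    [0, 0, 0],
    [0, 0, 0],
    [0, 0, 0],
    [0, 0, 0],
    [0, 0, 0],
    [0, 0, 0]
  ],
  "slide": [
    [0, 0, -0.02],
    [-0.006, -0.02, 0],
    [-0.01, -0.035, 0],
    [-0.012, -0.04, 0],
    [-0.012, -0.04, 0],
    [-0.012, -0.04, 0],
    [-0.012, -0.04, 0],
    [-0.012, -0.04, 0],
    [-0.012, -0.04, 0],
    [-0.012, -0.04, 0]
  ],
  "gripper": [1, 1, 1, 1, 1, 1, 1, 1, 1, 1]
}}

```text
time_s: 26.95
position: [0.514, 0.2971, 0.211]
tool_rot: [[1.0, 0.001, -0.002], [0.001, -1.0, -0.0], [-0.002, 0.0, -1.0]]
ft_force: [0.9, -0.3, 0.3]
grip_width: 0.0858
```

Call:
{"method": "jog_arm", "body": {
  "dr": [
    [0, 0, 0],
    [0, 0, 0],
    [0, 0, 0],
    [0, 0, 0],
    [0, 0, 0],
    [0, 0, 0],
    [0, 0, 0],
    [0, 0, 0],
    [0, 0, 0],
    [0, 0, 0]
  ],
  "slide": [
    [-0.012, -0.04, 0],
    [-0.012, -0.035, 0],
    [0, -0.014, 0],
    [0, 0, 0],
    [0, 0, 0],
    [0, 0, 0],
    [0, 0, 0],
    [0, 0, 0],
    [0, 0, 0],
    [0, 0, 0]
  ],
  "gripper": [1, 1, 1, 1, 1, 1, 1, 1, 1, 1]
}}

```text
time_s: 27.95
position: [0.4921, 0.3838, 0.2119]
tool_rot: [[1.0, -0.0, 0.0], [-0.0, -1.0, 0.0], [0.0, -0.0, -1.0]]
ft_force: [-0.6, -0.5, 0.5]
grip_width: 0.0854
```

```bash
python3 look.py 9 scene side
```

```text
28.05 [0.492  0.3839 0.2118] 0.08563414622078729
```

View pics/v9.png

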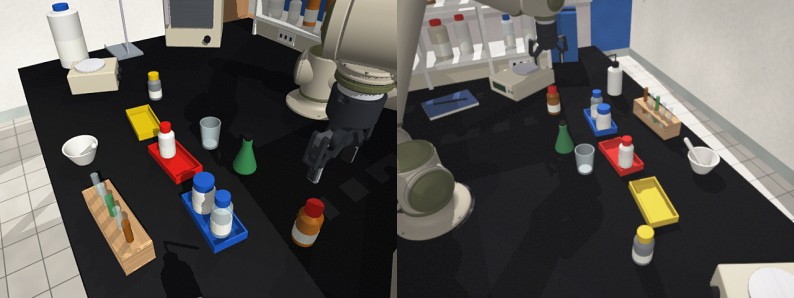

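The white bottle stands in the red tray at (167,140). The gripper is over the amber bottle, so I'll descend and grip.

Call:
{"method": "jog_arm", "body": {
  "dr": [
    [0, 0, 0],
    [0, 0, 0],
    [0, 0, 0],
    [0, 0, 0],
    [0, 0, 0],
    [0, 0, 0],
    [0, 0, 0],
    [0, 0, 0],
    [0, 0, 0],
    [0, 0, 0]
  ],
  "slide": [
    [0, 0, 0.015],
    [0, 0, 0.03],
    [0, 0, 0.03],
    [0, 0, 0.03],
    [0, 0, 0.023],
    [0, 0, 0.015],
    [0, 0, 0.005],
    [0, 0, 0],
    [0, 0, 0],
    [0, 0, 0]
  ],
  "gripper": [1, 1, 1, 1, 1, 1, 1, 1, 0.6, 0.2]
}}

```text
time_s: 29.05
position: [0.4924, 0.3842, 0.0649]
tool_rot: [[1.0, 0.0, 0.002], [0.0, -1.0, 0.001], [0.002, -0.001, -1.0]]
ft_force: [-0.1, -0.4, 0.0]
grip_width: 0.059
```

Call:
{"method": "jog_arm", "body": {
  "dr": [
    [0, 0, 0],
    [0, 0, 0],
    [0, 0, 0],
    [0, 0, 0],
    [0, 0, 0],
    [0, 0, 0],
    [0, 0, 0],
    [0, 0, 0],
    [0, 0, 0],
    [0, 0, 0]
  ],
  "slide": [
    [0, 0, 0],
    [0, 0, 0],
    [0, 0, 0],
    [0, 0, 0],
    [0, 0, 0],
    [0, 0, 0],
    [0, 0, 0],
    [0, 0, 0],
    [0, 0, 0],
    [0, 0, 0]
  ],
  "gripper": [0, -1, -1, -1, -1, -1, -1, -1, -1, -1]
}}

```text
time_s: 30.05
position: [0.4922, 0.3843, 0.0651]
tool_rot: [[1.0, 0.0, 0.002], [0.0, -1.0, 0.001], [0.002, -0.001, -1.0]]
ft_force: [-1.5, 0.1, 5.4]
grip_width: 0.0503
```

Call:
{"method": "jog_arm", "body": {
  "dr": [
    [0, 0, 0],
    [0, 0, 0],
    [0, 0, 0],
    [0, 0, 0],
    [0, 0, 0],
    [0, 0, 0],
    [0, 0, 0],
    [0, 0, 0],
    [0, 0, 0],
    [0, 0, 0]
  ],
  "slide": [
    [0, 0, -0.01],
    [0, 0, -0.025],
    [0, 0, -0.035],
    [0, 0, -0.035],
    [0, 0, -0.03],
    [0, 0, -0.015],
    [0.006, 0.02, 0],
    [0.0135, 0.038, 0],
    [0.0135, 0.038, 0],
    [0.0135, 0.038, 0]
  ],
  "gripper": [-1, -1, -1, -1, -1, -1, -1, -1, -1, -1]
}}

```text
time_s: 31.05
position: [0.5384, 0.2486, 0.2142]
tool_rot: [[1.0, 0.001, -0.0], [0.001, -1.0, -0.0], [-0.0, 0.0, -1.0]]
ft_force: [0.2, -0.6, -3.0]
grip_width: 0.0501
```

Call:
{"method": "jog_arm", "body": {
  "dr": [
    [0, 0, 0],
    [0, 0, 0],
    [0, 0, 0],
    [0, 0, 0],
    [0, 0, 0],
    [0, 0, 0],
    [0, 0, 0],
    [0, 0, 0],
    [0, 0, 0],
    [0, 0, 0]
  ],
  "slide": [
    [0.0135, 0.038, 0],
    [0.0135, 0.038, 0],
    [0.0135, 0.038, 0],
    [0.0135, 0.038, 0],
    [0.0135, 0.038, 0],
    [0.007, 0.018, 0],
    [0, 0, 0],
    [0, 0, 0],
    [0, 0, 0],
    [0, 0, 0]
  ],
  "gripper": [-1, -1, -1, -1, -1, -1, -1, -1, -1, -1]
}}

```text
time_s: 32.05
position: [0.6126, 0.0433, 0.214]
tool_rot: [[1.0, 0.002, -0.0], [0.002, -1.0, 0.0], [-0.0, -0.0, -1.0]]
ft_force: [0.9, 0.5, -3.6]
grip_width: 0.0502
```

```bash
python3 look.py 10 scene side
```

```text
32.15 [0.6127 0.0429 0.214 ] 0.04999886774427028
```

View pics/v10.png

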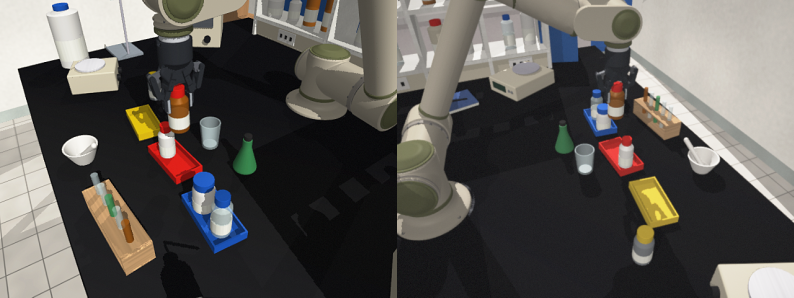

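The amber bottle is held upright at (179,110) with nothing disturbed. Contact should come at about z 0.069.

Call:
{"method": "jog_arm", "body": {
  "dr": [
    [0, 0, 0],
    [0, 0, 0],
    [0, 0, 0],
    [0, 0, 0],
    [0, 0, 0],
    [0, 0, 0],
    [0, 0, 0],
    [0, 0, 0],
    [0, 0, 0],
    [0, 0, 0]
  ],
  "slide": [
    [0, 0, 0.01],
    [0, 0, 0.025],
    [0, 0, 0.03],
    [0, 0, 0.03],
    [0, 0, 0.02],
    [0, 0, 0.012],
    [0, 0, 0.008],
    [0, 0, 0.005],
    [0, 0, 0.002],
    [0, 0, 0.001]
  ],
  "gripper": [-1, -1, -1, -1, -1, -1, -1, -1, -1, -1]
}}

```text
time_s: 33.15
position: [0.6133, 0.042, 0.0714]
tool_rot: [[1.0, 0.0, 0.001], [0.0, -1.0, -0.0], [0.001, 0.0, -1.0]]
ft_force: [-0.3, 0.1, -3.6]
grip_width: 0.0504
```

Call:
{"method": "jog_arm", "body": {
  "dr": [
    [0, 0, 0],
    [0, 0, 0],
    [0, 0, 0],
    [0, 0, 0],
    [0, 0, 0],
    [0, 0, 0],
    [0, 0, 0],
    [0, 0, 0],
    [0, 0, 0],
    [0, 0, 0]
  ],
  "slide": [
    [0, 0, 0.001],
    [0, 0, 0.001],
    [0, 0, 0.0005],
    [0, 0, 0],
    [0, 0, 0],
    [0, 0, 0],
    [0, 0, 0],
    [0, 0, 0],
    [0, 0, 0],
    [0, 0, 0]
  ],
  "gripper": [-1, -1, -1, -1, -1, -1, -1, -1, -1, -1]
}}

```text
time_s: 34.15
position: [0.6132, 0.042, 0.0691]
tool_rot: [[1.0, 0.0, 0.001], [0.0, -1.0, -0.0], [0.001, 0.0, -1.0]]
ft_force: [-3.5, -0.2, 5.2]
grip_width: 0.0496
```

Call:
{"method": "jog_arm", "body": {
  "dr": [
    [0, 0, 0],
    [0, 0, 0],
    [0, 0, 0],
    [0, 0, 0],
    [0, 0, 0],
    [0, 0, 0],
    [0, 0, 0],
    [0, 0, 0],
    [0, 0, 0],
    [0, 0, 0]
  ],
  "slide": [
    [0, 0, 0],
    [0, 0, 0],
    [0, 0, 0],
    [0, 0, 0],
    [0, 0, 0],
    [0, 0, 0],
    [0, 0, -0.01],
    [0, 0, -0.03],
    [0, 0, -0.045],
    [0, 0, -0.045]
  ],
  "gripper": [0.2, 0.4, 0.6, 0.8, 1, 1, 1, 1, 1, 1]
}}

```text
time_s: 35.15
position: [0.6126, 0.042, 0.2004]
tool_rot: [[1.0, -0.0, -0.0], [-0.0, -1.0, 0.0], [-0.0, -0.0, -1.0]]
ft_force: [-0.0, 0.6, 0.4]
grip_width: 0.0853
```

Call:
{"method": "jog_arm", "body": {
  "dr": [
    [0, 0, 0],
    [0, 0, 0],
    [0, 0, 0],
    [0, 0, 0],
    [0, 0, 0],
    [0, 0, 0],
    [0, 0, 0],
    [0, 0, 0],
    [0, 0, 0],
    [0, 0, 0]
  ],
  "slide": [
    [0, 0, -0.01],
    [-0.006, 0.02, 0],
    [-0.01, 0.035, 0],
    [-0.012, 0.04, 0],
    [-0.012, 0.04, 0],
    [-0.012, 0.04, 0],
    [-0.012, 0.04, 0],
    [-0.012, 0.04, 0],
    [-0.012, 0.04, 0],
    [-0.012, 0.04, 0]
  ],
  "gripper": [1, 1, 1, 1, 1, 1, 1, 1, 1, 1]
}}

```text
time_s: 36.15
position: [0.5121, -0.2944, 0.2085]
tool_rot: [[1.0, -0.0, -0.0], [-0.0, -1.0, 0.0], [-0.0, -0.0, -1.0]]
ft_force: [-0.3, -0.6, -0.3]
grip_width: 0.0853
```

Call:
{"method": "jog_arm", "body": {
  "dr": [
    [0, 0, 0],
    [0, 0, 0],
    [0, 0, 0],
    [0, 0, 0],
    [0, 0, 0],
    [0, 0, 0],
    [0, 0, 0],
    [0, 0, 0],
    [0, 0, 0],
    [0, 0, 0]
  ],
  "slide": [
    [-0.012, 0.04, 0],
    [-0.006, 0.03, 0],
    [0, 0.017, 0],
    [0, 0, 0],
    [0, 0, 0],
    [0, 0, 0],
    [0, 0, 0],
    [0, 0, 0],
    [0, 0, 0],
    [0, 0, 0]
  ],
  "gripper": [1, 1, 1, 1, 1, 1, 1, 1, 1, 1]
}}

```text
time_s: 37.15
position: [0.4951, -0.3798, 0.2084]
tool_rot: [[1.0, 0.0, 0.0], [0.0, -1.0, 0.0], [0.0, -0.0, -1.0]]
ft_force: [0.3, -0.5, 0.1]
grip_width: 0.0854
```

```bash
python3 look.py 11 scene side
```

```text
37.25 [ 0.495  -0.3799  0.2083] 0.0855040243495302
```

View pics/v11.png

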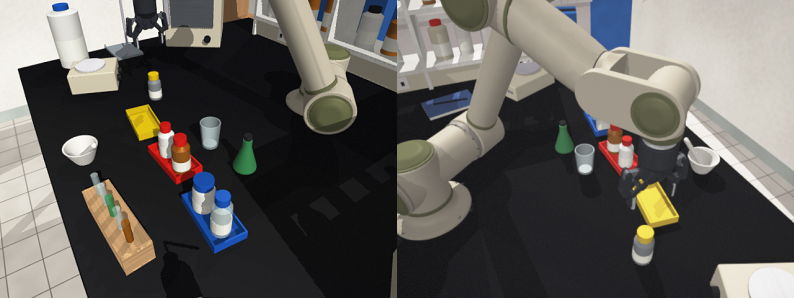

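Both red-capped bottles stand in the red tray, at (166,140) and (181,155). I'll descend on the grey bottle.

Call:
{"method": "jog_arm", "body": {
  "dr": [
    [0, 0, 0],
    [0, 0, 0],
    [0, 0, 0],
    [0, 0, 0],
    [0, 0, 0],
    [0, 0, 0],
    [0, 0, 0],
    [0, 0, 0],
    [0, 0, 0],
    [0, 0, 0]
  ],
  "slide": [
    [0, 0, 0.015],
    [0, 0, 0.03],
    [0, 0, 0.03],
    [0, 0, 0.03],
    [0, 0, 0.028],
    [0, 0, 0.015],
    [0, 0, 0.007],
    [0, 0, 0],
    [0, 0, 0],
    [0, 0, 0]
  ],
  "gripper": [1, 1, 1, 1, 1, 1, 1, 1, 0.6, 0.2]
}}

```text
time_s: 38.25
position: [0.4954, -0.3804, 0.0545]
tool_rot: [[1.0, 0.0, 0.001], [0.0, -1.0, -0.002], [0.001, 0.002, -1.0]]
ft_force: [-0.3, 0.6, -0.2]
grip_width: 0.059
```

Call:
{"method": "jog_arm", "body": {
  "dr": [
    [0, 0, 0],
    [0, 0, 0],
    [0, 0, 0],
    [0, 0, 0],
    [0, 0, 0],
    [0, 0, 0],
    [0, 0, 0],
    [0, 0, 0],
    [0, 0, 0],
    [0, 0, 0]
  ],
  "slide": [
    [0, 0, 0],
    [0, 0, 0],
    [0, 0, 0],
    [0, 0, 0],
    [0, 0, 0],
    [0, 0, 0],
    [0, 0, 0],
    [0, 0, 0],
    [0, 0, 0],
    [0, 0, 0]
  ],
  "gripper": [0, -1, -1, -1, -1, -1, -1, -1, -1, -1]
}}

```text
time_s: 39.25
position: [0.4951, -0.3804, 0.0548]
tool_rot: [[1.0, -0.0, 0.001], [-0.0, -1.0, -0.002], [0.001, 0.002, -1.0]]
ft_force: [-2.1, 1.0, 6.2]
grip_width: 0.0482
```

Call:
{"method": "jog_arm", "body": {
  "dr": [
    [0, 0, 0],
    [0, 0, 0],
    [0, 0, 0],
    [0, 0, 0],
    [0, 0, 0],
    [0, 0, 0],
    [0, 0, 0],
    [0, 0, 0],
    [0, 0, 0],
    [0, 0, 0]
  ],
  "slide": [
    [0, 0, -0.01],
    [0, 0, -0.025],
    [0, 0, -0.035],
    [0, 0, -0.03],
    [0, 0, -0.02],
    [0.01, -0.014, 0],
    [0.024, -0.032, 0],
    [0.024, -0.032, 0],
    [0.024, -0.032, 0],
    [0.024, -0.032, 0]
  ],
  "gripper": [-1, -1, -1, -1, -1, -1, -1, -1, -1, -1]
}}

```text
time_s: 40.25
position: [0.6017, -0.2354, 0.1724]
tool_rot: [[1.0, 0.0, -0.001], [0.0, -1.0, 0.001], [-0.001, -0.001, -1.0]]
ft_force: [-0.2, -0.4, -1.0]
grip_width: 0.0484
```

Call:
{"method": "jog_arm", "body": {
  "dr": [
    [0, 0, 0],
    [0, 0, 0],
    [0, 0, 0],
    [0, 0, 0],
    [0, 0, 0],
    [0, 0, 0],
    [0, 0, 0],
    [0, 0, 0],
    [0, 0, 0],
    [0, 0, 0]
  ],
  "slide": [
    [0.008, -0.009, 0],
    [0, 0, 0],
    [0, 0, 0],
    [0, 0, 0],
    [0, 0, 0],
    [0, 0, 0.01],
    [0, 0, 0.02],
    [0, 0, 0.02],
    [0, 0, 0.01],
    [0, 0, 0]
  ],
  "gripper": [-1, -1, -1, -1, -1, -1, -1, -1, -1, -1]
}}

```text
time_s: 41.25
position: [0.6082, -0.229, 0.1115]
tool_rot: [[1.0, -0.0, -0.003], [-0.0, -1.0, 0.002], [-0.003, -0.002, -1.0]]
ft_force: [0.2, -0.3, -1.3]
grip_width: 0.0482
```

```bash
python3 look.py 12 scene side
```

```text
41.35 [ 0.6092 -0.2293  0.1138] 0.04834550113866842
```

View pics/v12.png

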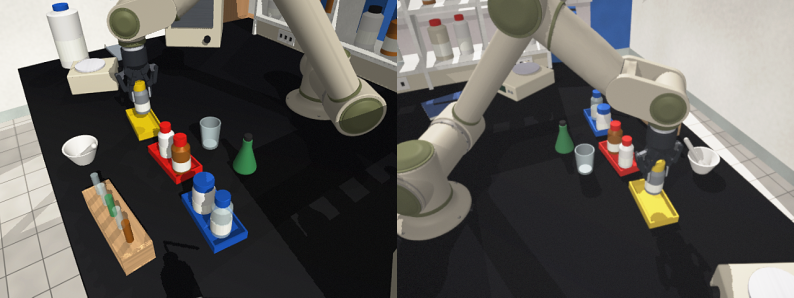

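The grey bottle is over the yellow tray at (142,100). Contact should come at about z 0.059.

Call:
{"method": "jog_arm", "body": {
  "dr": [
    [0, 0, 0],
    [0, 0, 0],
    [0, 0, 0],
    [0, 0, 0],
    [0, 0, 0],
    [0, 0, 0],
    [0, 0, 0],
    [0, 0, 0],
    [0, 0, 0],
    [0, 0, 0]
  ],
  "slide": [
    [0, 0, 0.008],
    [0, 0, 0.015],
    [0, 0, 0.012],
    [0, 0, 0.008],
    [0, 0, 0.005],
    [0, 0, 0.003],
    [0, 0, 0.001],
    [0, 0, 0],
    [0, 0, 0],
    [0, 0, 0]
  ],
  "gripper": [-1, -1, -1, -1, -1, -1, -1, -1, -1, -1]
}}

```text
time_s: 42.35
position: [0.6091, -0.2291, 0.0617]
tool_rot: [[1.0, -0.0, 0.001], [-0.0, -1.0, -0.0], [0.001, 0.0, -1.0]]
ft_force: [1.3, -0.3, -2.3]
grip_width: 0.0483
```

Call:
{"method": "jog_arm", "body": {
  "dr": [
    [0, 0, 0],
    [0, 0, 0],
    [0, 0, 0],
    [0, 0, 0],
    [0, 0, 0],
    [0, 0, 0],
    [0, 0, 0],
    [0, 0, 0],
    [0, 0, 0],
    [0, 0, 0]
  ],
  "slide": [
    [0, 0, 0.001],
    [0, 0, 0.001],
    [0, 0, 0.0005],
    [0, 0, 0],
    [0, 0, 0],
    [0, 0, 0],
    [0, 0, 0],
    [0, 0, 0],
    [0, 0, 0],
    [0, 0, 0]
  ],
  "gripper": [-1, -1, -1, -1, -1, -1, -1, -1, -1, -1]
}}

```text
time_s: 43.35
position: [0.609, -0.229, 0.0589]
tool_rot: [[1.0, 0.0, 0.0], [0.0, -1.0, -0.0], [0.0, 0.0, -1.0]]
ft_force: [-2.1, -0.2, 0.7]
grip_width: 0.048
```

Contact. Releasing and rising, then moving aside for a clear final look.

Call:
{"method": "jog_arm", "body": {
  "dr": [
    [0, 0, 0],
    [0, 0, 0],
    [0, 0, 0],
    [0, 0, 0],
    [0, 0, 0],
    [0, 0, 0],
    [0, 0, 0],
    [0, 0, 0],
    [0, 0, 0],
    [0, 0, 0]
  ],
  "slide": [
    [0, 0, 0.0005],
    [0, 0, 0],
    [0, 0, 0],
    [0, 0, 0],
    [0, 0, 0],
    [0, 0, 0],
    [0, 0, 0],
    [0, 0, -0.01],
    [0, 0, -0.03],
    [0, 0, -0.045]
  ],
  "gripper": [-1, 0.2, 0.4, 0.6, 0.8, 1, 1, 1, 1, 1]
}}

```text
time_s: 44.35
position: [0.6081, -0.2285, 0.1428]
tool_rot: [[1.0, -0.0, -0.004], [-0.0, -1.0, 0.002], [-0.004, -0.002, -1.0]]
ft_force: [0.3, -0.4, -0.0]
grip_width: 0.0856
```

Call:
{"method": "jog_arm", "body": {
  "dr": [
    [0, 0, 0],
    [0, 0, 0],
    [0, 0, 0],
    [0, 0, 0],
    [0, 0, 0],
    [0, 0, 0],
    [0, 0, 0],
    [0, 0, 0],
    [0, 0, 0],
    [0, 0, 0]
  ],
  "slide": [
    [0, 0, -0.045],
    [0, 0, -0.045],
    [0, 0, -0.02],
    [-0.03, 0, 0],
    [-0.04, 0, 0],
    [-0.04, 0, 0],
    [-0.03, 0, 0],
    [0, 0, 0],
    [0, 0, 0],
    [0, 0, 0]
  ],
  "gripper": [1, 1, 1, 1, 1, 1, 1, 1, 1, 1]
}}

```text
time_s: 45.35
position: [0.4697, -0.2291, 0.2536]
tool_rot: [[1.0, 0.0, 0.001], [0.0, -1.0, -0.0], [0.001, 0.0, -1.0]]
ft_force: [0.2, 0.1, -0.1]
grip_width: 0.0856
```

```bash
python3 look.py 13 scene side; python3 - <<'E'
from h import *
A=load('pics/scene13.npz');B=load('pics/side13.npz')
for n,d in (('sc',A),('sd',B)):
    for c,m in masks(d['pixels']).items():
        k,l,st,ce=cv2.connectedComponentsWithStats(m.astype(np.uint8))
        print(n,c,[(ce[i].round(1).tolist(),st[i].tolist()) for i in range(1,k) if st[i][4]>100 and ce[i][1]>100])
cv2.imwrite('pics/f1.png',cv2.resize(A['pixels'][100:420,180:440],None,fx=1.8,fy=1.8))
cv2.imwrite('pics/f2.png',cv2.resize(B['pixels'][130:370,260:460],None,fx=2.4,fy=2.4))
E
```

```text
45.45 [ 0.4697 -0.229   0.2532] 0.08526318782467014
sc red [([266.6, 204.6], [258, 195, 18, 20, 313]), ([290.2, 224.9], [279, 214, 23, 23, 447]), ([280.3, 265.9], [238, 228, 89, 70, 1801])]
sc blue [([328.4, 293.5], [311, 277, 36, 35, 1015]), ([358.7, 319.9], [346, 305, 27, 31, 687]), ([346.3, 366.5], [292, 308, 108, 102, 3041])]
sc yellow [([227.7, 160.9], [217, 152, 22, 19, 343]), ([231.4, 202.0], [202, 173, 57, 55, 1395])]
sc green [([395.5, 257.1], [375, 223, 39, 59, 1500]), ([177.1, 328.0], [169, 313, 16, 37, 325])]
sd red [([352.6, 206.9], [344, 201, 17, 11, 112]), ([367.7, 227.9], [363, 218, 15, 18, 139]), ([360.7, 259.4], [325, 225, 74, 60, 1359])]
sd blue [([332.7, 214.4], [323, 208, 18, 12, 102])]
sd yellow [([413.9, 326.4], [373, 277, 83, 92, 3421])]
sd green [([269.0, 228.5], [255, 202, 31, 46, 889])]
```

View pics/f1.png

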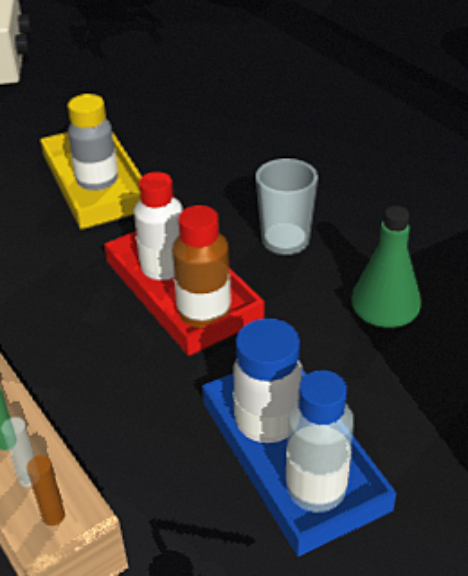

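View pics/f2.png

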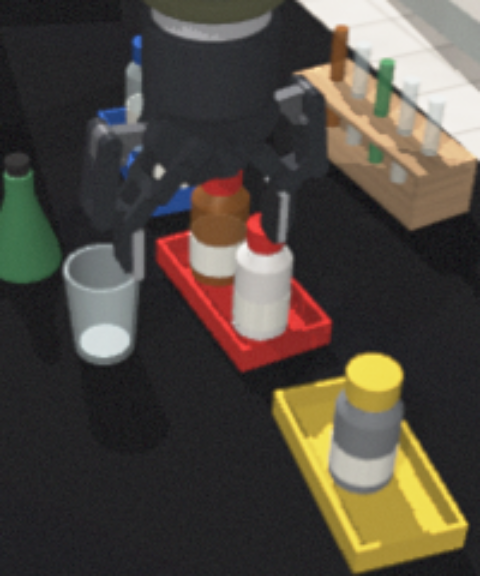

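```bash
python3 - <<'E'
from h import *
A=load('pics/scene13.npz')
C={'y':(.609,-.229,-8),'r':(.615,0,2.3),'b':(.6365,.2297,-5)}
for n,uv,h,t in [('white',(266.6,204.6),.108,'r'),('amber',(290.2,224.9),.116,'r'),('jar',(328.4,293.5),.096,'b'),('clear',(358.7,319.9),.12,'b'),('grey',(227.7,160.9),.104,'y')]:
    p=onplane(A,[uv],h+.004-.011)[0];x,y,a=C[t];a=np.radians(a);dx,dy=p-[x,y]
    print(n,p.round(4),'local',round(dx*np.cos(a)+dy*np.sin(a),4),round(-dx*np.sin(a)+dy*np.cos(a),4))
E
```

```text
white [ 0.6157 -0.0421] local -0.001 -0.0421
amber [0.6142 0.0405] local 0.0008 0.0405
jar [0.6353 0.1869] local 0.0025 -0.0427
clear [0.6406 0.2662] local 0.0009 0.0367
grey [ 0.6095 -0.2285] local 0.0004 0.0006
```

All five cap positions match the places I aimed for to within about 4 mm, and the gripper is clear of everything. Handing in.

```bash
python3 -c "
from rig import env;print(env.close_job())"
```

```text
the job is handed in; nothing more can be done
None
```

All five bottles are standing in the trays matching their caps, and I handed the job in at about 45 s of the 125 s allowed. The hand-in reports no verdict, so this rests on my own last checks.

- **Placing:** I moved the jar, clear, white, amber and grey bottles in that order. Each was gripped across the body at 60 N and lowered in 0.5–1 mm steps at the end. A contact force showed before I released every bottle except the jar. For the jar I had no force reading at contact: its underside was about 1 mm above the floor by my estimate, and I lowered another 1.5 mm and opened in the same move.
- **Position:** In the last scene picture every cap axis was within 3 mm of its tray's centre line across. Along the trays the bottles sit about 40 mm either side of centre (blue and red) or at the centre (grey). All looked upright.
- **Bystanders:** The flask's colour centroid in the scene view was the same before and after, at (395.5, 257.1). The beaker looked unmoved, which I judged by eye.
- **Weaker checks:** In the final side picture the gripper hid most of the blue tray, so those two bottles were confirmed from the scene view only. My two views of the yellow tray's centre had differed by about 1 cm along its length, so I used the side view's reading. The grey bottle still sits well inside that tray by either reading.

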